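Pack the sample crate at the bottling bench

TASK

Pack the small black crate: the square green bottle (already in it, but standing in the way), the round amber bottle from the sloping drip cradle and the flat red cap tin must all stand upright in it side by side, each fully down on the crate floor. The row is a little longer than the room in front of the crate's sprung orange end board, so make room first, lean the last item in against the board to press it back, and be gentle: do not ram or drop anything into the crate or tip anything over. Leave the other things on the bench where they are.

Things in the scene. Friction and masses are not known exactly. Their poses are not given: they have to be found in the camera images.
- crate_floor (a point): Centre of the inner floor of the small black open crate fixed to the bench, 6 mm above the bench. Inside it is 182 mm long (x) and 70 mm wide (y), walls 6 mm thick with rims 74 mm above this point. z is up. An orange board stands across it near its -x end; the items go in one row along x, in any order, between this board and the +x wall (at x = +91 mm).
- end_board (a joint): Sprung orange end board in the crate, 66 mm wide, 8 mm thick, top edge 70 mm above the crate floor. Value in m: 0 at rest (inner face at x = -68 mm from crate_floor, leaving a row 159 mm long), up to 0.015 as it is pushed to -x against its spring (2 N at rest, 4 N at 7 mm, 6 N at 15 mm). The items are 166 mm long together, so the last one in must push it back.
- green_bottle: Square green glass bottle, about 0.4 kg, standing loose in the crate near its middle. Body 64 x 64 mm and 98 mm high with edges rounded 4 mm, shoulder up to 113 mm, then a round neck with white cap, 30 mm across, from 120 mm up to the top at 155 mm. Origin: centre of its underside; z points up along the bottle, x and y square to its sides.
- amber_bottle: Round amber glass bottle, about 0.36 kg, leaning in the cradle. 66 mm across up to 92 mm (foot edge bevelled 5 mm), shoulder up to 113 mm, then a round neck with yellow cap, 30 mm across, from 120 mm up to the top at 155 mm. Origin: centre of its underside; z points along the bottle from foot to cap.
- cap_tin: Flat red tin with a white band (bottle caps inside, closed), about 0.28 kg, standing on the bench: 36 mm thick (its x), 66 mm wide (its y), 130 mm high (z). Origin: centre of its underside. In the crate its 66 mm width goes across the crate.
- cradle: Blue and steel drip cradle, fixed, footprint 150 x 90 mm. It holds the amber bottle leaning 0.5 rad from upright, its neck towards the cradle's -x; steel plates embrace the bottle below (on the -x side, up to 85 mm along it) and at both sides (up to 52 mm along it), so the bottle comes out along its own axis. Origin: centre of the base at bench height, z up.
- jar: Clear jar with white lid, 68 mm across, 100 mm high, a bystander. Origin: centre of its underside.
- clear_bottle: Clear round bottle with blue cap, 66 mm across, 170 mm high, a bystander. Origin: centre of its underside.
- tape: Cardboard tape core lying flat, 90 mm across, 30 mm high, a bystander. Origin: centre of its underside.
- brush: Brush lying on the bench, a bystander. Origin: about its middle.
- cup: Blue mug, 80 mm across, 90 mm high, a bystander. Origin: centre of its underside.
- crate: The small black crate itself, 194 x 82 x 80 mm outside, fixed. Origin: centre of its underside, axes as at crate_floor.
Mind the look-alikes: they are no part of the job. What is meant by the cap_tin is not blue or yellow, and is the smaller of those in its own colour.

How it is judged:
By the outcome, as a careful person would: the job done as asked, in the order asked, and still so for the second after the job is handed in, with the robot touching nothing.
It also fails if it takes over 72 s, if anything falls off the work surface, if the arm or the gripper's body presses on something with over 40 N, if the wrist force passes 120 N, or if a joint passes its speed limit or range.

ROBOT

A 6-joint arm with a two-finger parallel gripper is mounted at the origin on the work surface. World frame = base frame: x ahead of the robot, y to its left, z up, the work surface at z = 0. Lengths are in m, angles in degrees, forces in N, time in s.
With the tool pointing down it reaches from about 0.4 to 0.825 m from the base axis. Payload 7 kg.
Tool frame: the origin (TCP) lies midway between the tips of the shut fingers; the grasp point (between the pads) lies r.grip_depth behind it (r.grip_depth is the distance from the TCP to the grasp point, in m); z points along the fingers, y is the direction in which the jaws open and shut (so a half turn about z gives the same grasp; the last joint's range is limited). The gripper opens to 88 mm and grips with 3 to 60 N. Pads are 19 mm wide; open, the fingers measure 130 mm over their backs; the gripper's body (78 mm by 193 mm) begins 47 mm behind the grasp point.
Start: joints at [-53.107, 20.546, 0.682, 0, -70.136, -16.507], TCP at [0.235, -0.633, 0.227] pointing down, gripper open.
Joint ranges: [-176.03, 176.03], [-82.01, 121.73], [-58.28, 71.71], [-173.87, 95.51], [-174.79, -0.11], [-173.66, 173.66]. Speed limits (degrees/s): [136.94, 136.94, 172.46, 180, 180, 180].

INTERFACE

Orientations are given as [roll, pitch, yaw] about the fixed x, y, z axes, in that order (R = Rz(yaw) Ry(pitch) Rx(roll)).
In Python, from plant import r, imaging, close_job gives the robot as it stands.
- The arm moves only by the tool step_arm, never from a script. Its argument "commands" is a list of rows, each a list of 2 entries, a list of its own where there are three numbers: the shift along the tool's x, y, z in mm, then the turn about the tool's z in degrees. In form: [[[x, y, z], twist], ...]. A call has 1 to 20 rows; each row shifts and turns the commanded pose from where the row before left it, along the tool's axes as they then stand; what a row does not reach is not made up. A row lasts 1/8 s, in which the tool goes at most 62.5 mm and 10.7 degrees, less where a joint would pass 70% of its speed; a pose out of reach is approached as far as the arm can. A call with a gripper value outside its range is refused whole. "gripper" is the closure, from 0 (fully open) to 1 (shut), set as the call begins (left out, the last holds). The fingers move at their own pace and stop on an object; "grip_force" is the grip in N (left out, the last holds). Time passes only in rows, so rows that do not move let the fingers close. It gives the time, the measured TCP pose, the force and the opening at its end, in the units of the state.
- r.get_state(): the state, without advancing time (a new reading comes with each control period).
- imaging.capture(name): name is "scene" or "top" or "wrist"; returns a dict with "img" (480x640x3 uint8, red, green, blue), "z_map" (480x640 float32, m along the optical axis (not along the pixel's ray), 0 where there is no reading), "vfov" (degrees; the focal length in pixels is half the picture's height over the tangent of half this angle, whatever the lens; pixels are square), "cx", "cy" (the principal point, pixels), "extrinsics" (4x4, takes a point from camera to world coordinates); the wrist camera has in their place "T_tool_cam" (4x4, takes a point from camera to tool coordinates, whose origin is the TCP and whose axes are the flange's). Camera axes: x right, y down, z forward; pixel columns grow to the right and rows downward; lengths in m; the calibration is good to about 2 mm. A picture is of the moment at which its call begins: read the wrist's pose just before it.
- close_job(): hands the job in, once; it reports no verdict.
The state is a dict: "time_s": time; "joints": joint angles; "qd": joint speeds; "joint_torque": joint torques, N m; "tcp_pos": TCP position; "eef_rot": TCP orientation; "contact_force": force on the tool from outside, world axes, zero at the start; "moment": the same for the moment, N m; "gripper_width": finger opening in m.
Only numpy, scipy, OpenCV 4.12 (cv2) and the standard library are available. Lean on these libraries where they do the work, as an engineer would, in place of code of your own. Each camera call takes 0.05 s, during which the arm holds its last target.

## Working session

There is one attempt and no reset: what is moved stays moved. The work goes in short steps, Python scripts to look and compute and a tool call to move; the robot and the scene stay as the last step left them, time stands still between calls to the robot, and variables do not carry over. Pictures are saved under pics/ and viewed, and the job is handed in when it is done.

Besides the shell and the picture viewer there is one more tool, called as a command line: name --argument value ..., lists and objects as JSON in quotes. step_arm: Moves the arm, as the interface text tells. Its arguments: {"type":"object","properties":{"commands":{"type":"array","items":{"type":"array"}},"gripper":{"type":"number"},"grip_force":{"type":"number"}},"required":["commands"]}

```bash
ls; mkdir -p pics; python3 - <<'E'
from plant import r, imaging
import cv2
print(r.get_state(), r.grip_depth)
for n in ["scene","top","wrist"]:
    c=imaging.capture(n); cv2.imwrite(f"pics/{n}0.png",c["img"][:,:,::-1])
    print(n,c["vfov"],c["cx"],c["cy"],c.get("extrinsics",c.get("T_tool_cam")))
E
```

```text
pics
{'time_s': 0.0, 'joints': array([-5.31081131e+01,  2.05918024e+01,  6.34226403e-01, -2.04594760e-02,
       -7.01371092e+01, -1.65080914e+01]), 'qd': array([ 0.0149059 ,  0.02370519,  0.0726105 , -0.02883313, -0.01676089,
       -0.04344744]), 'joint_torque': array([ 1.15142561e-04, -5.82725573e+01,  2.93065470e+01,  6.99709922e+00,
        7.22651108e-03, -1.63213567e-04]), 'tcp_pos': array([ 0.23492308, -0.63227213,  0.22562093]), 'eef_rot': array([ 1.79903752e+02, -8.46707323e-03, -1.59623165e+02]), 'contact_force': array([ 0.19208732,  0.08816856, -1.04233587]), 'moment': array([ 0.00691853,  0.00723022, -0.02238781]), 'gripper_width': 0.0874812945382833} 0.0188
scene 45.83668639310816 331.84964444136716 244.11716875310424 [[ 0.86903314  0.26241421 -0.41942839  1.04218483]
 [ 0.49450726 -0.48746343  0.71961238 -0.89385641]
 [-0.01561949 -0.8327774  -0.5533876   0.69363165]
 [ 0.          0.          0.          1.        ]]
top 48.47282737593238 323.887562743424 240.58847169495752 [[-0.01032696 -0.99917106  0.03937686  0.50188982]
 [-0.99961873  0.01132403  0.02518271 -0.08317795]
 [-0.02560774 -0.03910179 -0.99890705  1.28335399]
 [ 0.          0.          0.          1.        ]]
wrist 62.55221843508635 316.9132180734684 232.81610731232416 [[-4.20343872e-04 -9.67934511e-01 -2.51202321e-01  6.71706242e-02]
 [ 9.99999838e-01 -3.10663704e-04 -4.76276184e-04 -1.35070263e-03]
 [ 3.82964712e-04 -2.51202481e-01  9.67934485e-01 -1.57888337e-01]
 [ 0.00000000e+00  0.00000000e+00  0.00000000e+00  1.00000000e+00]]
```

View pics/scene0.png

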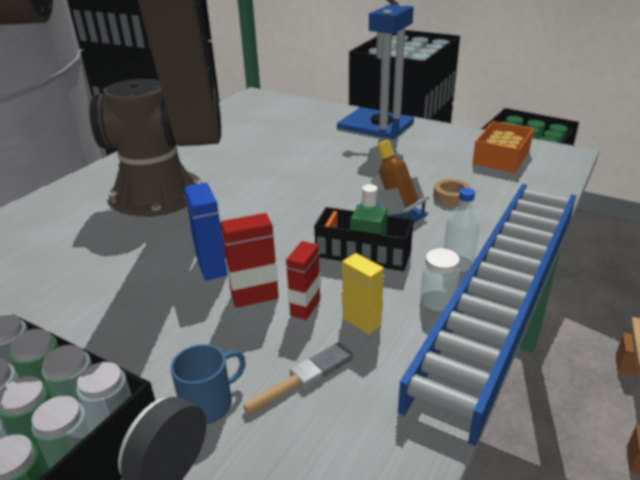

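View pics/top0.png

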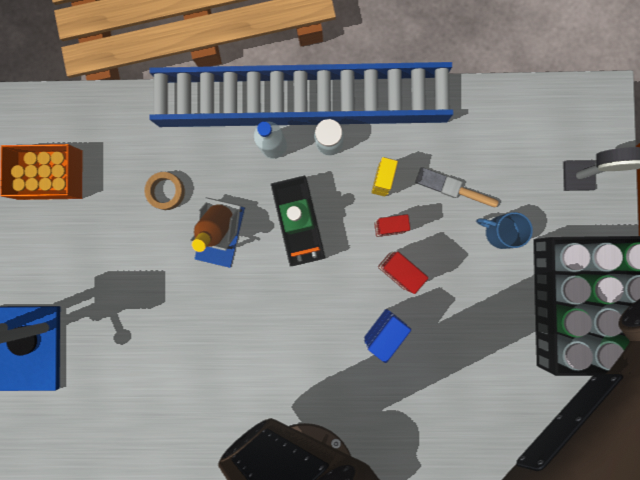

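View pics/wrist0.png

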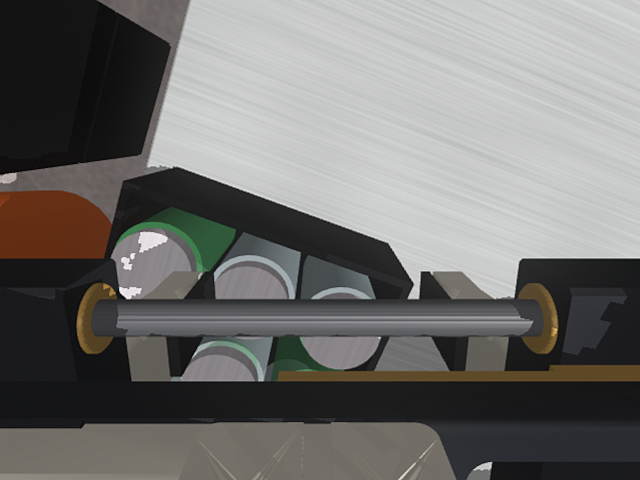

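Left to right in the top view: the cradle with the amber bottle (cap at 199,245), the crate (295,222) with the orange board at its lower end, and the small red tin (393,225). The big red one at (403,272) is a look-alike.

```bash
cat > h.py <<'E'
import numpy as np, cv2
from scipy.spatial.transform import Rotation as R
from plant import r, imaging
def cap(name,save=None):
    s=r.get_state(); c=imaging.capture(name)
    if name=="wrist":
        T=np.eye(4);T[:3,:3]=R.from_euler('xyz',s["eef_rot"],degrees=True).as_matrix();T[:3,3]=s["tcp_pos"]
        c["extrinsics"]=T@c["T_tool_cam"]
    c["f"]=240/np.tan(np.radians(c["vfov"]/2))
    if save: cv2.imwrite("pics/"+save,c["img"][:,:,::-1])
    c["hsv"]=cv2.cvtColor(c["img"],cv2.COLOR_RGB2HSV)
    return c
def cloud(c):
    v,u=np.mgrid[:480,:640]; z=c["z_map"]
    P=np.stack([(u-c["cx"])/c["f"]*z,(v-c["cy"])/c["f"]*z,z],-1)
    W=P@c["extrinsics"][:3,:3].T+c["extrinsics"][:3,3]
    W[z<=0]=np.nan
    return W
def ray(c,u,v,z):
    d=c["extrinsics"][:3,:3]@np.array([(u-c["cx"])/c["f"],(v-c["cy"])/c["f"],1]); o=c["extrinsics"][:3,3]
    return o+d*(z-o[2])/d[2]
def hmask(c,h0,h1,s=100,v=40):
    H=c["hsv"]; 
    m=((H[...,0]>=h0)&(H[...,0]<=h1)) if h0<=h1 else ((H[...,0]>=h0)|(H[...,0]<=h1))
    return m&(H[...,1]>=s)&(H[...,2]>=v)
def rect(P):
    (c,wh,a)=cv2.minAreaRect((P[:,:2]*1000).astype(np.float32)); return np.round(c,1),np.round(wh,1),round(a,1)
E
python3 - <<'E'
from h import *
c=cap("top"); W=cloud(c)
print("bench z",np.nanmedian(W[330:360,180:260,2]))
def box(u0,v0,u1,v1):
    m=np.zeros((480,640),bool); m[v0:v1,u0:u1]=1; return m
# tin top
m=box(365,205,420,245)&hmask(c,170,8)&(W[...,2]>.12); P=W[m]; print("tin",len(P),np.median(P[:,2]),rect(P))
# crate rim
for zr in [(.07,.09)]:
    m=box(265,170,330,275)&(W[...,2]>zr[0])&(W[...,2]<zr[1])&(c["hsv"][...,2]<70); P=W[m]; print("rim",len(P),np.median(P[:,2]),rect(P))
m=box(265,170,330,275)&hmask(c,5,18,150,120); P=W[m]; print("board",len(P),np.median(P[:,2]),rect(P))
m=box(265,170,330,275)&(W[...,2]>.145)&(c["hsv"][...,1]<60); P=W[m]; print("gcap",len(P),np.median(P[:,2]),P.mean(0),rect(P))
m=box(265,170,330,275)&hmask(c,45,85,80,30); P=W[m]; print("green",len(P),np.median(P[:,2]),rect(P[P[:,2]>.095]))
m=box(180,190,250,270)&hmask(c,22,34,150,120); P=W[m]; print("acap",len(P),np.nanmin(P,0),np.nanmax(P,0),np.nanmean(P,0))
m=box(180,190,250,270)&hmask(c,5,18,130,30)&(W[...,2]>.03); P=W[m]; print("amber",len(P),np.nanmin(P,0),np.nanmax(P,0),np.nanmean(P,0))
m=box(190,190,250,270)&hmask(c,100,125,120,50); P=W[m]; print("cradle blue",len(P),np.nanmedian(P[:,2]),rect(P[np.isfinite(P[:,0])]))
E
```

```text
bench z -9.179709272455483e-05
tin 504 0.1300206302693725 (array([ 582. , -205.4]), array([35.7, 66.5]), 7.2)
rim 581 0.0796748358651913 (array([595.8,   7. ]), array([192.6,  79.9]), 12.7)
board 100 0.07571890565657768 (array([526.1,  -8.8]), array([ 7.5, 63.6]), 12.7)
gcap 166 0.1608323336455446 [0.60553156 0.00920393 0.16016185] (array([606. ,   9.2]), array([28.8, 28.6]), 71.4)
green 700 0.10550833630743128 (array([606. ,   9.8]), array([63.6, 63.8]), 13.0)
acap 178 [0.5269018  0.19556675 0.00441586] [0.5660664  0.24119509 0.17813164] [0.54437546 0.20922439 0.16538495]
amber 775 [0.541134   0.16482334 0.03181289] [0.67296835 0.28901382 0.15353793] [0.58865124 0.19294957 0.11384573]
cradle blue 634 0.00609758722204623 (array([573.1, 200.9]), array([ 87.6, 147.6]), 76.1)
```

```bash
cat > am.py <<'E'
from h import *
from scipy.optimize import least_squares
B=[];C=[]
c=cap("top");W=cloud(c)
m=np.zeros((480,640),bool);m[190:270,180:250]=1
k=np.ones((3,3),np.uint8)
def er(x): return cv2.erode(x.astype(np.uint8),k)>0
C.append(W[er(m&hmask(c,22,34,150,120))&(W[...,2]>.13)]);B.append(W[er(m&hmask(c,5,18,130,30))&(W[...,2]>.05)])
c=cap("scene","sc1.png");W=cloud(c)
near=(abs(W[...,0]-.58)<.12)&(abs(W[...,1]-.2)<.1)
C.append(W[er(near&hmask(c,22,34,150,120))&(W[...,2]>.13)]);B.append(W[er(near&hmask(c,5,18,130,30))&(W[...,2]>.05)])
print([len(x) for x in B+C])
Bp=np.vstack(B);Cp=np.vstack(C)
def geo(p):
    a,t,x,y,z=p; u=np.array([np.cos(a)*np.sin(t),np.sin(a)*np.sin(t),np.cos(t)]); return u,np.array([x,y,z])
def prof(s): return np.interp(s,[0,5,92,113,120,155],[28,33,33,18,15,15])/1000
def dist(P,u,o):
    s=(P-o)@u; rr=np.linalg.norm(P-o-np.outer(s,u),axis=1); return s,rr
def res(p):
    u,o=geo(p); out=[]
    s,rr=dist(Bp,u,o); out.append(rr-prof(s*1000))
    s,rr=dist(Cp,u,o); out.append(np.where(s>.150,np.minimum(abs(s-.155),abs(rr-.015)),rr-.015))
    return np.concatenate(out)
f=least_squares(res,[np.radians(166),.5,.61,.19,.02],loss='soft_l1',f_scale=.003)
u,o=geo(f.x); print("az,tilt",np.degrees(f.x[0]),f.x[1],"foot",o,"rms",np.sqrt(np.mean(f.fun**2)),np.median(abs(res(f.x))))
print("142pt",o+.142*u,"top",o+.155*u,"u",u)
s,_=dist(Bp,u,o);print(s.min(),s.max());s,_=dist(Cp,u,o);print(s.min(),s.max())
E
python3 am.py
```

```text
[520, 778, 105, 108]
az,tilt 164.90852420555237 0.5027227368445705 foot [0.61028693 0.19217735 0.03247329] rms 0.002471695990919612 0.001603543068411789
142pt [0.54422909 0.20999058 0.1569042 ] top [0.53818154 0.21162137 0.16829576] u [-0.46519611  0.1254453   0.87627396]
0.008423731169585119 0.11818067423292059
0.12419407354535264 0.15914702172574133
```

View pics/sc1.png

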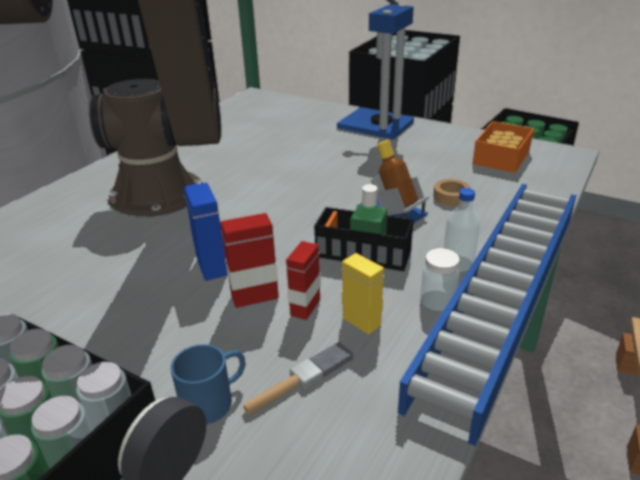

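```bash
cat > go.py <<'E'
import sys; from h import *
# usage: go.py x y z(mm) [yaw]  -> twist first, then shifts in tool axes at that yaw
s=r.get_state(); y=s["eef_rot"][2]; t=[float(a) for a in sys.argv[1:]]
tw=0
if len(t)>3: tw=-(t[3]-y); tw=(tw+180)%360-180; y=t[3]
a=np.radians(y); d=np.array(t[:3])-s["tcp_pos"]*1000
print("t",s["time_s"],"pos",np.round(s["tcp_pos"]*1000,1),"rot",np.round(s["eef_rot"],1),"F",np.round(s["contact_force"],1),"w",round(s["gripper_width"],4))
print("twist",round(tw,1),"tool",np.round([np.cos(a)*d[0]+np.sin(a)*d[1],np.sin(a)*d[0]-np.cos(a)*d[1],-d[2]],1),"world d",np.round(d,1))
E
python3 go.py 606 9.5 250 -167.3
```

```text
t 0.3 pos [ 235.1 -632.6  226.2] rot [ 180.    -0.  -159.6] F [ 0.4 -0.   0. ] w 0.0876
twist 7.7 tool [-503.   544.8  -23.8] world d [370.9 642.1  23.8]
```

step_arm --commands '[[[0,0,-12],7.7],[[0,0,-12],0]]' --gripper 0

```text
time_s: 0.55
tcp_pos: [0.235, -0.6326, 0.2508]
eef_rot: [180.0, -0.0, -167.3]
contact_force: [0.7, 0.0, -0.1]
gripper_width: 0.0878
```

step_arm --commands '[[[-31.4,34,0],0],[[-31.4,34,0],0],[[-31.4,34,0],0],[[-31.4,34,0],0],[[-31.4,34,0],0],[[-31.4,34,0],0],[[-31.4,34,0],0],[[-31.4,34,0],0],[[-31.4,34,0],0],[[-31.4,34,0],0],[[-31.4,34,0],0],[[-31.4,34,0],0],[[-31.4,34,0],0],[[-31.4,34,0],0],[[-31.4,34,0],0],[[-31.4,34,0],0],[[0,0,0],0]]'

```text
time_s: 2.68
tcp_pos: [0.6071, 0.0109, 0.2503]
eef_rot: [180.0, 0.0, -167.0]
contact_force: [-0.9, 1.0, -0.7]
gripper_width: 0.0879
```

```bash
python3 go.py 606 9.5 128 -167.3; python3 - <<'E'
from h import *
c=cap("wrist","w1.png")
E
```

```text
t 2.675 pos [607.1  10.9 250.3] rot [ 180.    0. -167.] F [-0.9  1.  -0.7] w 0.0879
twist 0.3 tool [  1.3  -1.1 122.3] world d [  -1.1   -1.4 -122.3]
```

View pics/w1.png

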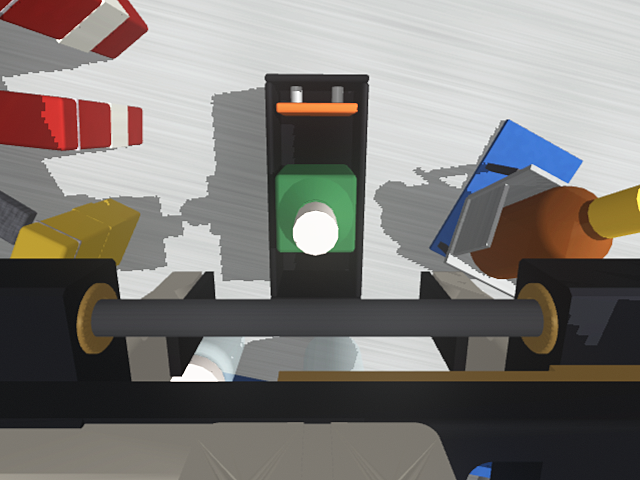

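The wrist view shows the crate square to the gripper (columns 267 to 367), with the green cap at (315,233) and the board at row 107. Next I'll compare the wrist measurements with the top-camera ones.

```bash
cat > wr.py <<'E'
from h import *
import sys
def crate(c,W):
    v,u=np.mgrid[:480,:640]
    m=(c["hsv"][...,2]<70)&(abs(W[...,2]-.080)<.004)&(abs(W[...,0]-.596)<.12)&(abs(W[...,1]-.007)<.075)&(v<295)
    P=W[m]; return P
if __name__=="__main__":
    c=cap("wrist");W=cloud(c)
    P=crate(c,W);print("rim",len(P),rect(P))
    m=hmask(c,5,18,180,150)&(abs(W[...,2]-.076)<.006)&(abs(W[...,1])<.05);print("board",m.sum(),rect(W[m]))
    m=(c["hsv"][...,1]<60)&(W[...,2]>.15)&(abs(W[...,1]-.01)<.03)&(abs(W[...,0]-.606)<.03);print("cap",m.sum(),np.median(W[m],0),rect(W[m]))
E
python3 wr.py
```

```text
rim 3729 (array([590.6,   4.7]), array([183.9,  81.4]), 12.8)
board 582 (array([524.6, -10. ]), array([ 7.7, 64. ]), 12.4)
cap 38887 [0.58151588 0.00362028 0.35781122] (array([597.7,  10. ]), array([43.4, 60. ]), 0.0)
```

step_arm --commands '[[[1.3,-1.1,0],0.2],[[0,0,30],0],[[0,0,40],0],[[0,0,30],0],[[0,0,15],0],[[0,0,7.3],0],[[0,0,0],0]]'

```text
time_s: 3.65
tcp_pos: [0.605, 0.0068, 0.1288]
eef_rot: [-180.0, 0.0, -167.5]
contact_force: [1.0, -0.1, 0.4]
gripper_width: 0.0878
```

step_arm --commands '[[[0,0,0],0],[[0,0,0],0],[[0,0,0],0],[[0,0,0],0],[[0,0,0],0],[[0,0,0],0]]' --gripper 1 --grip_force 15

```text
time_s: 4.4
tcp_pos: [0.6048, 0.007, 0.1283]
eef_rot: [-180.0, -0.0, -167.5]
contact_force: [0.3, 1.6, 1.1]
gripper_width: 0.0331
```

```bash
python3 go.py 606 9.5 128 -167.3;python3 - <<'E'
from h import *
c=cap("top");W=cloud(c)
print(r.get_state()["joints"])
m=np.zeros((480,640),bool);m[170:275,265:330]=1
cv2.imwrite("pics/t2.png",c["img"][150:300,150:450,::-1].repeat(2,0).repeat(2,1))
E
```

```text
t 4.4 pos [604.8   7.  128.3] rot [-180.    -0.  -167.5] F [0.3 1.6 1.1] w 0.0331
twist -0.2 tool [-1.8  2.2  0.3] world d [ 1.2  2.5 -0.3]
[ 1.91565885e+01  1.85756817e+01 -1.59487515e+01 -1.13533516e-02
 -5.54710325e+01 -9.66638780e+01]
```

View pics/t2.png

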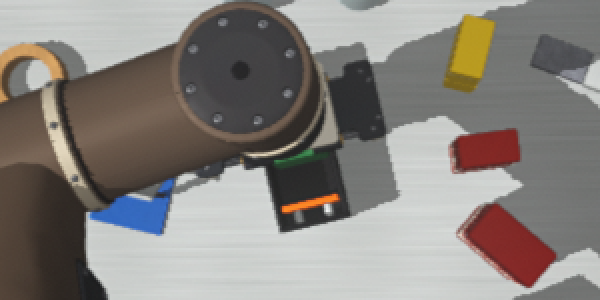

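step_arm --commands '[[[0,0,0],0],[[0,0,0],0],[[0,0,0],0]]'

```text
time_s: 4.82
tcp_pos: [0.6047, 0.007, 0.1281]
eef_rot: [180.0, -0.0, -167.5]
contact_force: [0.1, 0.3, -1.7]
gripper_width: 0.0296
```

```bash
python3 go.py 606 9.5 128 -167.3
```

```text
t 4.825 pos [604.7   7.  128.1] rot [ 180.    -0.  -167.5] F [ 0.1  0.3 -1.7] w 0.0296
twist -0.2 tool [-1.8  2.1  0.1] world d [ 1.3  2.5 -0.1]
```

step_arm --commands '[[[0,0,-2],0],[[0,0,-2],0],[[-5,1,0],0],[[-10,0,0],0],[[-10,0,0],0],[[-10,0,0],0],[[-6,0,0],0],[[-3,0,0],0],[[0,0,0],0]]'

```text
time_s: 5.95
tcp_pos: [0.6475, 0.0175, 0.1321]
eef_rot: [180.0, -0.0, -167.5]
contact_force: [0.2, -0.6, -3.2]
gripper_width: 0.0296
```

```bash
python3 go.py 653.3 20 128 -167.3
```

```text
t 5.95 pos [647.5  17.5 132.1] rot [ 180.    -0.  -167.5] F [ 0.2 -0.6 -3.2] w 0.0296
twist -0.2 tool [-6.2  1.2  4.1] world d [ 5.8  2.5 -4.1]
```

step_arm --commands '[[[-2,0,0],0],[[-2,0,0],0],[[-1,0,0],0],[[0,0,0],0]]'

```text
time_s: 6.45
tcp_pos: [0.6522, 0.0185, 0.1322]
eef_rot: [180.0, -0.0, -167.5]
contact_force: [-0.0, 0.8, -2.4]
gripper_width: 0.0299
```

step_arm --commands '[[[-1,0,0],0],[[-1,0,0],0],[[0,0,0],0]]'

```text
time_s: 6.82
tcp_pos: [0.6538, 0.0189, 0.1321]
eef_rot: [180.0, -0.1, -167.5]
contact_force: [-4.0, 0.4, -1.5]
gripper_width: 0.0295
```

step_arm --commands '[[[0,0,1.5],0],[[0,0,1.5],0],[[0,0,1],0],[[0,0,0],0]]'

```text
time_s: 7.32
tcp_pos: [0.6541, 0.0188, 0.1287]
eef_rot: [-180.0, -0.0, -167.5]
contact_force: [-5.7, -0.8, 1.9]
gripper_width: 0.0297
```

step_arm --commands '[[[0,0,0],0],[[0,0,0],0],[[0,0,0],0],[[0,0,0],0]]' --gripper 0.35

```text
time_s: 7.82
tcp_pos: [0.6546, 0.0191, 0.1283]
eef_rot: [180.0, 0.0, -167.5]
contact_force: [0.6, 0.4, -0.4]
gripper_width: 0.0564
```

```bash
python3 go.py 653.3 20 128 -167.3
```

```text
t 7.825 pos [654.6  19.1 128.3] rot [ 180.     0.  -167.5] F [ 0.6  0.4 -0.4] w 0.0564
twist -0.2 tool [1.1 1.2 0.3] world d [-1.3  0.9 -0.3]
```

step_arm --commands '[[[0,0,-30],0],[[0,0,-45],0],[[0,0,-47],0],[[0,0,0],5.3]]' --gripper 0

```text
time_s: 8.32
tcp_pos: [0.6566, 0.0192, 0.2554]
eef_rot: [180.0, 0.5, -172.9]
contact_force: [-0.2, 0.0, -0.9]
gripper_width: 0.0865
```

```bash
python3 go.py 582 -205.4 240 -172.8; python3 - <<'E'
from h import *
c=cap("top");W=cloud(c)
for n,b in dict(red=(375,245,435,300),yel=(365,150,405,200),tin=(365,205,420,245)).items():
    w=W[b[1]:b[3],b[0]:b[2]].reshape(-1,3); zt=np.nanpercentile(w[:,2],99); P=w[abs(w[:,2]-zt)<.006]; print(n,zt,len(P),rect(P))
E
```

```text
t 8.325 pos [656.6  19.2 255.4] rot [ 180.     0.5 -172.9] F [-0.2  0.  -0.9] w 0.0865
twist -0.1 tool [ 102.1 -213.5   15.4] world d [ -74.6 -224.6  -15.4]
red 0.17420404371792347 758 (array([ 478.2, -223.4]), array([86.2, 46.8]), 48.7)
yel 0.13430151156607695 385 (array([ 692.9, -189.3]), array([35.6, 65.5]), 75.9)
tin 0.13391724321473275 411 (array([ 582.1, -205.1]), array([35.7, 66.1]), 6.4)
```

step_arm --commands '[[[20,-42.5,0],0],[[20,-42.5,0],0],[[20,-42.5,0],0],[[20,-42.5,0],0],[[20,-42.5,0],0],[[0,0,0],0],[[0,0,0],0]]'

```text
time_s: 9.25
tcp_pos: [0.5815, -0.2044, 0.2498]
eef_rot: [180.0, -0.0, -172.8]
contact_force: [0.3, 1.0, 0.5]
gripper_width: 0.0877
```

```bash
python3 go.py 582 -205.2 96.5 -173; python3 - <<'E'
from h import *
c=cap("wrist","w2.png");W=cloud(c)
m=hmask(c,170,8)&(abs(W[...,2]-.13)<.006)&(abs(W[...,0]-.582)<.045)&(abs(W[...,1]+.205)<.06); print(m.sum(),rect(W[m]))
E
```

```text
t 9.25 pos [ 581.5 -204.4  249.8] rot [ 180.    -0.  -172.8] F [0.3 1.  0.5] w 0.0877
twist 0.2 tool [ -0.4  -0.9 153.3] world d [   0.5   -0.8 -153.3]
4349 (array([ 580.9, -207.8]), array([36.5, 65.4]), 6.9)
```

View pics/w2.png

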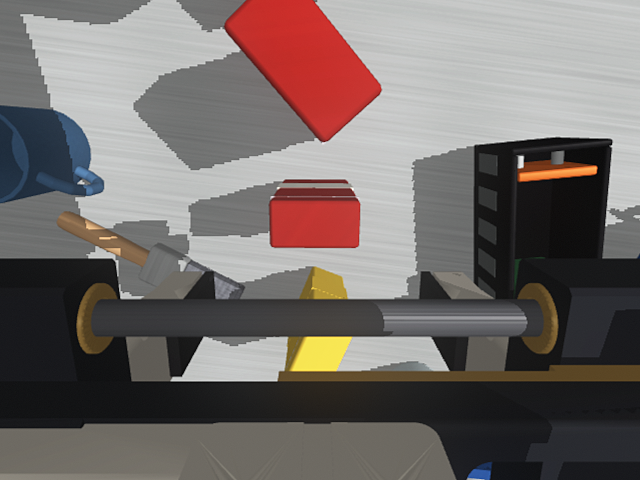

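The tin is at (315,222), square in the view. I'll descend around it.

step_arm --commands '[[[0,-2,20],0],[[0,0,40],0],[[0,0,40],0],[[0,0,30],0],[[0,0,15],0],[[0,0,8],0],[[0,0,0],0]]'

```text
time_s: 10.18
tcp_pos: [0.5823, -0.2061, 0.0976]
eef_rot: [-180.0, 0.0, -172.8]
contact_force: [-0.4, 0.5, 0.4]
gripper_width: 0.0879
```

step_arm --commands '[[[0,0,0],0],[[0,0,0],0],[[0,0,0],0],[[0,0,0],0],[[0,0,0],0]]' --gripper 1 --grip_force 25

```text
time_s: 10.8
tcp_pos: [0.5823, -0.2064, 0.098]
eef_rot: [-180.0, 0.1, -172.8]
contact_force: [-0.8, 1.9, 5.5]
gripper_width: 0.0659
```

```bash
python3 go.py 582 -205.2 96.5 -173
```

```text
t 10.8 pos [ 582.3 -206.4   98. ] rot [-1.800e+02  1.000e-01 -1.728e+02] F [-0.8  1.9  5.5] w 0.0659
twist 0.2 tool [0.2 1.2 1.5] world d [-0.3  1.2 -1.5]
```

step_arm --commands '[[[0,0,-10],0],[[0,0,-30],0],[[0,0,-40],0],[[0,0,-30],-5.5],[[0,0,0],0]]'

```text
time_s: 11.42
tcp_pos: [0.5831, -0.2066, 0.2101]
eef_rot: [-179.9, 0.2, -167.3]
contact_force: [-0.7, -0.6, -2.3]
gripper_width: 0.0657
```

```bash
python3 go.py 598.9 7.2 208
```

```text
t 11.425 pos [ 583.1 -206.6  210.1] rot [-179.9    0.2 -167.3] F [-0.7 -0.6 -2.3] w 0.0657
twist 0 tool [-62.5 205.1   2.1] world d [ 15.8 213.8  -2.1]
```

step_arm --commands '[[[-6,20,0],0],[[-10,35,0],0],[[-12,39,0],0],[[-12,39,0],0],[[-11,36,0],0],[[-7,23,0],0],[[-4.5,13,0],0],[[0,0,0],0],[[0,0,0],0]]'

```text
time_s: 12.55
tcp_pos: [0.5976, 0.0069, 0.2068]
eef_rot: [-180.0, -0.1, -167.3]
contact_force: [0.5, -0.4, -2.3]
gripper_width: 0.0658
```

```bash
python3 go.py 598.9 7.2 208;  python3 - <<'E'
from h import *
c=cap("wrist","w3.png");W=cloud(c)
s=r.get_state();a=np.radians(12.7);n=np.array([-np.sin(a),np.cos(a)]);ax=np.array([np.cos(a),np.sin(a)])
print("tcp lat",n@s["tcp_pos"][:2]*1000,"ax",ax@(s["tcp_pos"][:2]*1000-[595.8,7]))
m=(c["hsv"][...,2]<70)&(abs(W[...,2]-.080)<.003)
m[295:]=0
P=W[m];L=P[:,:2]@n*1000;A=(P[:,:2]*1000-[595.8,7])@ax
k=(abs(A+45)<25)&(abs(L+125)<60); print("rim lat",k.sum(),np.percentile(L[k],[0.5,99.5]),np.mean(np.percentile(L[k],[0.5,99.5])))
zt=s["tcp_pos"][2]+.032
m=(hmask(c,170,8))&(abs(W[...,2]-zt)<.006);m[295:]=0
P=W[m];L=P[:,:2]@n*1000;A=(P[:,:2]*1000-[595.8,7])@ax
k=(abs(L+125)<60)&(abs(A)<40);print("tin",k.sum(),np.percentile(L[k],[.5,99.5]),np.mean(np.percentile(L[k],[.5,99.5])),np.percentile(A[k],[1,99]),rect(P[k]))
E
```

```text
t 12.55 pos [597.6   6.9 206.8] rot [-1.800e+02 -1.000e-01 -1.673e+02] F [ 0.5 -0.4 -2.3] w 0.0658
twist 0 tool [-1.3 -0.  -1.2] world d [1.3 0.3 1.2]
tcp lat -124.84233371162496 ax 1.7499487324452758
rim lat 960 [-165.57982687  -84.6457895 ] -125.11280818778079
tin 4612 [-157.97106915  -94.10795317] -126.0395111590031 [-17.99569529 -10.57211283] (array([582.4,   2.1]), array([ 8.5, 66.1]), 12.2)
```

View pics/w3.png

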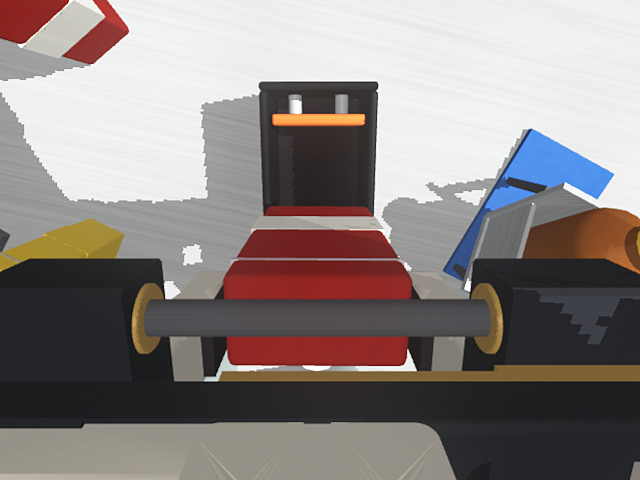

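The tin reads 1.2 mm left of the TCP that grips it, so the wrist camera has a small lateral bias. Correcting for it puts the crate centre line at -124.0, which agrees with the top camera. I'll shift 0.8 mm and lower.

step_arm --commands '[[[-1.5,0.8,0],0],[[0,0,10],0],[[0,0,10],0],[[0,0,6],0],[[0,0,4],0],[[0,0,4],0],[[0,0,4],0],[[0,0,0],0]]'

```text
time_s: 13.6
tcp_pos: [0.599, 0.0085, 0.169]
eef_rot: [180.0, -0.0, -167.3]
contact_force: [0.6, -0.4, -2.7]
gripper_width: 0.066
```

```bash
python3 go.py 598.7 7.7 104 -167.3
```

```text
t 13.6 pos [599.    8.5 169. ] rot [ 180.    -0.  -167.3] F [ 0.6 -0.4 -2.7] w 0.066
twist -0.0 tool [ 0.5 -0.7 65. ] world d [ -0.3  -0.8 -65. ]
```

step_arm --commands '[[[0,-0.5,6],0],[[0,0,10],0],[[0,0,12],0],[[0,0,12],0],[[0,0,10],0],[[0,0,6],0],[[0,0,3],0],[[0,0,2],0],[[0,0,0],0]]'

```text
time_s: 14.72
tcp_pos: [0.5994, 0.008, 0.1084]
eef_rot: [180.0, 0.0, -167.3]
contact_force: [0.3, 0.6, -3.3]
gripper_width: 0.0663
```

step_arm --commands '[[[0,0,1],0],[[0,0,1],0],[[0,0,0],0]]'

```text
time_s: 15.1
tcp_pos: [0.5993, 0.008, 0.1063]
eef_rot: [180.0, 0.0, -167.3]
contact_force: [0.2, 0.1, -3.3]
gripper_width: 0.0657
```

step_arm --commands '[[[-2,0,0],0],[[-1.5,0,0],0],[[-1,0,0],0],[[0,0,0],0]]'

```text
time_s: 15.6
tcp_pos: [0.6034, 0.0089, 0.1061]
eef_rot: [180.0, -0.0, -167.3]
contact_force: [-2.2, 0.1, -1.1]
gripper_width: 0.0661
```

step_arm --commands '[[[-1,0,0],0],[[-0.5,0,0],0],[[0,0,0],0]]'

```text
time_s: 15.98
tcp_pos: [0.6048, 0.0092, 0.1061]
eef_rot: [-180.0, -0.0, -167.3]
contact_force: [-3.1, -0.5, -2.3]
gripper_width: 0.066
```

step_arm --commands '[[[0,0,1],0],[[0,0,1],0],[[0,0,0.6],0],[[0,0,0],0]]'

```text
time_s: 16.48
tcp_pos: [0.6049, 0.0092, 0.104]
eef_rot: [-180.0, -0.0, -167.3]
contact_force: [-4.6, -1.3, 2.7]
gripper_width: 0.0657
```

step_arm --commands '[[[0,0,0],0],[[0,0,0],0],[[0,0,0],0],[[0,0,0],0]]' --gripper 0

```text
time_s: 16.98
tcp_pos: [0.6055, 0.0094, 0.1038]
eef_rot: [-180.0, 0.0, -167.3]
contact_force: [0.0, 0.0, -1.1]
gripper_width: 0.0876
```

step_arm --commands '[[[0,0,-20],0],[[0,0,-50],0],[[0,0,-50],0],[[0,0,-36],0],[[0,0,0],9.2],[[0,0,0],9.2],[[0,0,0],9.2],[[0,0,0],0]]'

```text
time_s: 17.98
tcp_pos: [0.6052, 0.0093, 0.2597]
eef_rot: [180.0, 0.0, 165.1]
contact_force: [0.7, 1.0, 0.5]
gripper_width: 0.0876
```

```bash
python3 go.py 544.2 210 260 165.2
```

```text
t 17.975 pos [605.2   9.3 259.7] rot [180.    0.  165.1] F [0.7 1.  0.5] w 0.0876
twist -0.1 tool [110.2 178.4  -0.3] world d [-61.  200.7   0.3]
```

step_arm --commands '[[[18,30,0],0],[[18,30,0],0],[[18,30,0],0],[[18,30,0],0],[[18,30,0],0],[[20.2,28.4,0],0],[[0,0,0],0],[[0,0,0],0]]'

```text
time_s: 18.98
tcp_pos: [0.5446, 0.21, 0.2597]
eef_rot: [-180.0, 0.0, 165.3]
contact_force: [-1.1, -0.1, -0.2]
gripper_width: 0.0879
```

```bash
python3 go.py 544.2 210 138 165.2;  python3 - <<'E'
from h import *
c=cap("wrist","w4.png");W=cloud(c)
m=hmask(c,22,34,150,120)&(W[...,2]>.13)&(W[...,2]<.19)&(abs(W[...,0]-.545)<.05)&(abs(W[...,1]-.21)<.05)
P=W[m];s=r.get_state();T=R.from_euler('xyz',s["eef_rot"],degrees=True).as_matrix()
Q=(P-s["tcp_pos"])@T*1000
print(m.sum(),Q.min(0),Q.max(0),np.percentile(Q,[1,50,99],axis=0).round(1))
c=cap("top");W=cloud(c)
for n,b in dict(tin=(255,160,340,280)).items():
    w=W[b[1]:b[3],b[0]:b[2]].reshape(-1,3);P=w[abs(w[:,2]-.136)<.004];print(len(P),rect(P))
    P=w[abs(w[:,2]-.161)<.004];print(len(P),rect(P))
E
```

```text
t 18.975 pos [544.6 210.  259.7] rot [-180.     0.   165.3] F [-1.1 -0.1 -0.2] w 0.0879
twist 0.1 tool [ 4.000e-01 -1.000e-01  1.217e+02] world d [  -0.4   -0.  -121.7]
1629 [-21.58468016 -16.43227701  84.66271835] [ 18.94461569  11.90837792 117.63288572] [[-19.7 -15.7  85.4]
 [  5.   -1.4  92.4]
 [ 18.1  11.1 112.4]]
464 (array([618.2,  13. ]), array([64.2, 66.3]), 13.5)
142 (array([653.2,  19.2]), array([28.2, 27.9]), 2.0)
```

View pics/w4.png

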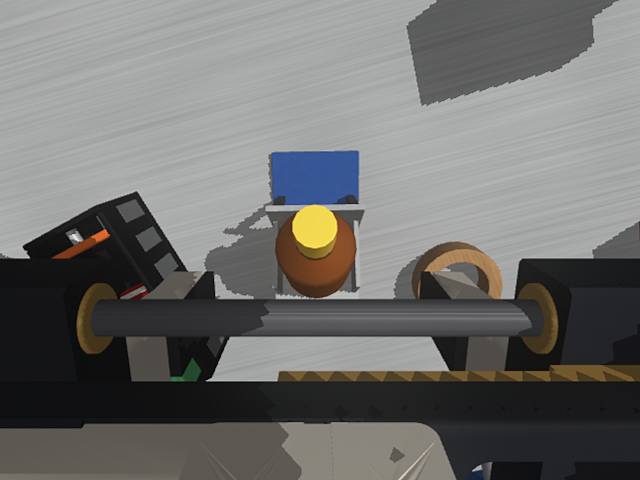

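step_arm --commands '[[[0.4,-0.8,20],0],[[0,0,30],0],[[0,0,30],0],[[0,0,20],0],[[0,0,12],0],[[0,0,10],0],[[0,0,0],0]]'

```text
time_s: 19.95
tcp_pos: [0.5439, 0.2091, 0.1373]
eef_rot: [-180.0, -0.0, 165.1]
contact_force: [-0.1, -0.1, -0.0]
gripper_width: 0.0875
```

step_arm --commands '[[[0,0,0],0],[[0,0,0],0],[[0,0,0],0],[[0,0,0],0],[[0,0,0],0],[[0,0,0],0],[[0,0,0],0],[[0,0,0],0]]' --gripper 1 --grip_force 40

```text
time_s: 20.95
tcp_pos: [0.544, 0.2094, 0.1377]
eef_rot: [180.0, -0.0, 165.1]
contact_force: [-0.5, -0.1, 0.2]
gripper_width: 0.0298
```

```bash
python3 go.py 544.2 210 138 165.2
```

```text
t 20.95 pos [544.  209.4 137.7] rot [180.   -0.  165.1] F [-0.5 -0.1  0.2] w 0.0298
twist -0.1 tool [-0.1  0.6 -0.3] world d [0.2 0.6 0.3]
```

step_arm --commands '[[[1.9,0,-3.5],0],[[4.8,0,-8.8],0],[[4.8,0,-8.8],0],[[0,0,0],0]]'

```text
time_s: 21.45
tcp_pos: [0.5325, 0.2127, 0.1598]
eef_rot: [179.9, 0.0, 165.1]
contact_force: [-0.3, 0.3, -4.1]
gripper_width: 0.0293
```

step_arm --commands '[[[4.8,0,-8.8],0],[[7.2,0,-13.2],0],[[7.2,0,-13.2],0],[[7.2,0,-13.2],0],[[7.2,0,-13.2],0],[[4.8,0,-8.8],0],[[0,0,0],0]]'

```text
time_s: 22.32
tcp_pos: [0.4957, 0.2227, 0.2301]
eef_rot: [179.9, 0.0, 165.1]
contact_force: [1.5, 0.0, -3.6]
gripper_width: 0.029
```

```bash
python3 - <<'E'
from h import *
c=cap("scene"); cv2.imwrite("pics/s5.png",cv2.resize(c["img"][60:300,250:570,::-1],None,fx=2,fy=2))
print(r.get_state()["contact_force"],r.get_state()["moment"])
E
```

```text
[-0.76800492  0.18398158 -3.78985774] [-0.10679071  0.10442318 -0.01513888]
```

View pics/s5.png

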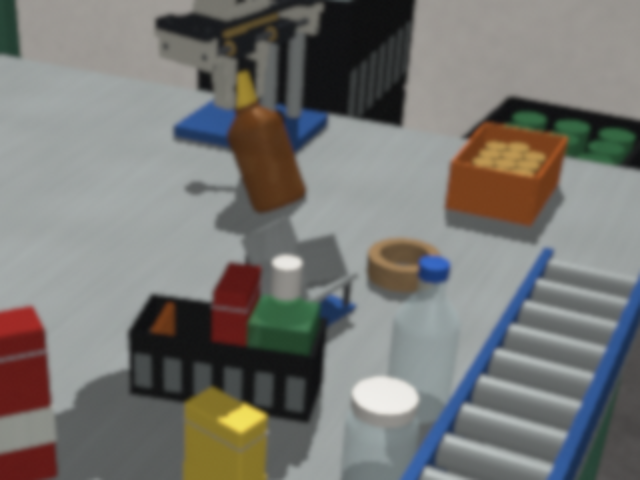

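step_arm --commands '[[[0,0,-15],-9.2],[[0,0,-15],-9.2],[[0,0,-10],-9.2],[[0,0,0],0],[[0,0,0],0]]'

```text
time_s: 23.0
tcp_pos: [0.4955, 0.222, 0.2682]
eef_rot: [-180.0, -0.1, -167.5]
contact_force: [0.7, -0.3, -3.7]
gripper_width: 0.0292
```

```bash
cat > tilt.py <<'E'
from h import *
from scipy.optimize import least_squares
from am0 import prof,dist
def fit(a=12.7):
    a=np.radians(a);ax=np.array([np.cos(a),np.sin(a),0]);n=np.array([-np.sin(a),np.cos(a),0]);Z=np.array([0,0,1.])
    s=r.get_state();tc=s["tcp_pos"];G=tc+Z*.0188
    Bs=[]
    for nm in ["scene","top"]:
        c=cap(nm);W=cloud(c)
        m=cv2.erode((hmask(c,5,16,150,30)&(np.linalg.norm(W-G,axis=-1)<.2)&(W[...,2]<G[2])).astype(np.uint8),np.ones((3,3)))>0
        m&=~((W[...,2]<.08)&(np.abs((W-[.5958,.007,0])@ax+.072)<.02))
        Bs.append(W[m])
    P=np.vstack(Bs); 
    def go(p):
        t,sx,l=p; u=-np.sin(t)*ax+np.cos(t)*Z; return u,G+n*l-u*sx
    def res(p):
        u,o=go(p);s_,rr=dist(P,u,o);return rr-prof(s_*1000)
    f=least_squares(res,[.3,.142,0],loss='soft_l1',f_scale=.002);u,o=go(f.x)
    d=o*1000-[595.8,7,6]
    print("n",[len(b) for b in Bs],"tilt %.3f gripAt %.1f lat %.1f"%(f.x[0],f.x[1]*1e3,f.x[2]*1e3),"med|e| %.2f"%(1e3*np.median(abs(res(f.x)))))
    print("foot crate xyz",np.round([d@ax,d@n,d[2]],1),"tcp crate",np.round([(tc*1000-[595.8,7,6])@v for v in(ax,n,Z)],1),"F crate",np.round([s["contact_force"]@v for v in(ax,n,Z)],1),"t",s["time_s"])
if __name__=="__main__": fit()
E
python3 - <<'E'
s=open('am.py').read()
import re
i=s.index("def prof");j=s.index("def res")
open('am0.py','w').write("import numpy as np\n"+s[i:j])
E
python3 tilt.py
```

```text
n [999, 143] tilt 0.501 gripAt 140.2 lat 0.7 med|e| 1.47
foot crate xyz [ 16.7 232.4 158. ] tcp crate [-50.6 231.8 262.2] F crate [ 0.6 -0.5 -3.7] t 23.0
```

step_arm --commands '[[[4,-16,0],0],[[8,-33,0],0],[[9,-38,0],0],[[9,-38,0],0],[[9,-38,0],0],[[8,-35,0],0],[[5.5,-23,0],0],[[3,-11.5,0],0],[[0,0,0],0],[[0,0,0],0]]'

```text
time_s: 24.35
tcp_pos: [0.4927, -0.0165, 0.2691]
eef_rot: [180.0, 0.0, -167.3]
contact_force: [-0.2, 0.5, -3.9]
gripper_width: 0.0295
```

```bash
python3 tilt.py; python3 - <<'E'
from h import *
c=cap("wrist","w6.png")
c=cap("scene"); cv2.imwrite("pics/s6.png",cv2.resize(c["img"][60:300,250:570,::-1],None,fx=2,fy=2))
E
```

```text
n [1329, 105] tilt 0.498 gripAt 140.1 lat 1.0 med|e| 1.27
foot crate xyz [-38.8   0.7 158.8] tcp crate [-1.058e+02 -2.000e-01  2.631e+02] F crate [-0.   0.5 -3.9] t 24.35
```

View pics/w6.png

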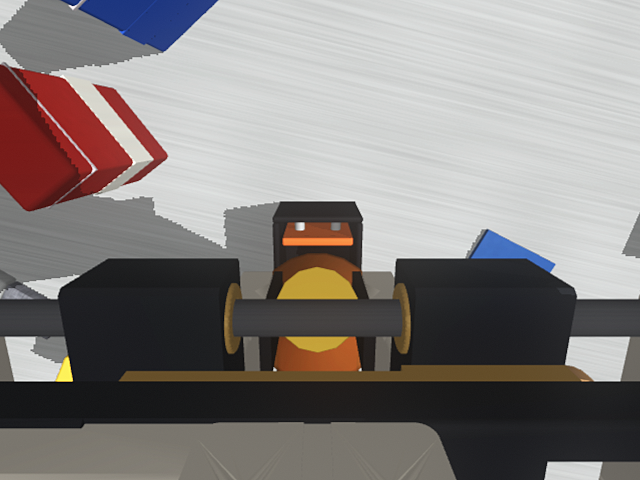

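View pics/s6.png

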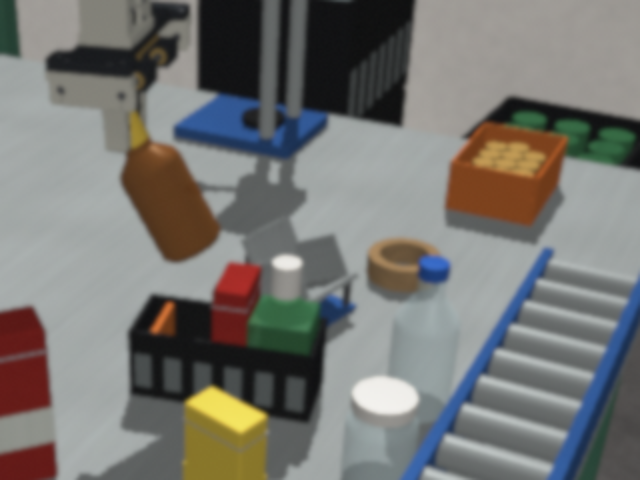

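step_arm --commands '[[[0,-0.3,15],0],[[0,0,20],0],[[0,0,18],0],[[0,0,10],0],[[0,0,5],0],[[0,0,0],0],[[0,0,0],0]]'

```text
time_s: 25.42
tcp_pos: [0.4931, -0.017, 0.2017]
eef_rot: [-180.0, 0.1, -167.3]
contact_force: [-0.3, -0.3, -3.7]
gripper_width: 0.0294
```

```bash
python3 tilt.py
```

```text
n [1261, 93] tilt 0.499 gripAt 139.9 lat 1.0 med|e| 1.37
foot crate xyz [-38.5   0.2  91.6] tcp crate [-105.4   -0.8  195.7] F crate [-0.3 -0.3 -3.7] t 25.425
```

step_arm --commands '[[[-1,0,0],0],[[-1,0,0],0],[[-0.5,0,0],0],[[0,0,0],0]]'

```text
time_s: 26.02
tcp_pos: [0.4948, -0.0167, 0.2011]
eef_rot: [-180.0, -0.0, -167.3]
contact_force: [-2.5, -0.4, -0.8]
gripper_width: 0.0293
```

```bash
python3 - <<'E'
from h import *
print(r.get_state()["contact_force"],r.get_state()["moment"])
c=cap("scene"); cv2.imwrite("pics/s7.png",cv2.resize(c["img"][120:280,290:430,::-1],None,fx=4,fy=4,interpolation=cv2.INTER_CUBIC)[:600])
E
```

```text
[-2.46458719 -0.38126078 -0.81189822] [-0.24944443  1.1843665  -0.01528272]
```

View pics/s7.png

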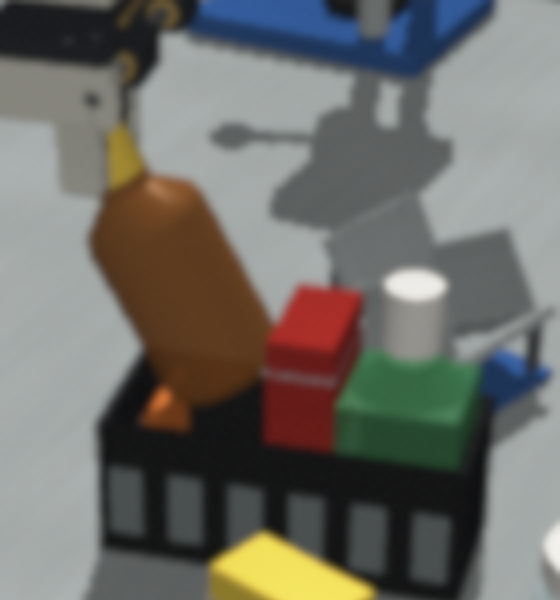

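step_arm --commands '[[[0.8,0,2],0],[[0,0,3],0],[[0,0,3],0],[[0,0,2],0],[[0,0,0],0]]'

```text
time_s: 26.7
tcp_pos: [0.4944, -0.0167, 0.1909]
eef_rot: [180.0, -0.0, -167.3]
contact_force: [-0.7, 0.1, -3.3]
gripper_width: 0.0292
```

```bash
python3 tilt.py
```

```text
n [1255, 78] tilt 0.492 gripAt 140.5 lat 1.0 med|e| 1.34
foot crate xyz [-37.8   0.2  79.9] tcp crate [-104.1   -0.8  184.9] F crate [-0.6  0.3 -3.3] t 26.7
```

step_arm --commands '[[[0,0,0],0],[[-1.5,0,0],0],[[-1.5,0,0],0],[[-1.5,0,0.3],0],[[-1.5,0,0.3],0],[[0,0,0],0]]' --grip_force 25

```text
time_s: 27.55
tcp_pos: [0.4999, -0.0157, 0.1909]
eef_rot: [-180.0, -0.0, -167.3]
contact_force: [-5.6, -1.5, 2.1]
gripper_width: 0.0296
```

```bash
python3 tilt.py
```

```text
n [1203, 21] tilt 0.442 gripAt 139.9 lat 0.8 med|e| 1.28
foot crate xyz [-38.7  -0.3  77.3] tcp crate [-98.5  -1.1 184.9] F crate [-5.8 -0.3  2.1] t 27.55
```

step_arm --commands '[[[0,0,0],0],[[-1.5,0,0],0],[[-1.5,0,0.3],0],[[-1.5,0,0.3],0],[[-1.5,0,0.3],0],[[0,0,0],0]]' --grip_force 14

```text
time_s: 28.4
tcp_pos: [0.5064, -0.014, 0.1896]
eef_rot: [-180.0, 0.0, -167.3]
contact_force: [-3.6, -1.4, 1.6]
gripper_width: 0.0299
```

```bash
python3 tilt.py;python3 - <<'E'
from h import *
c=cap("scene"); cv2.imwrite("pics/s8.png",cv2.resize(c["img"][120:280,290:430,::-1],None,fx=4,fy=4,interpolation=cv2.INTER_CUBIC)[:600])
E
```

```text
n [1252, 0] tilt 0.379 gripAt 140.0 lat 0.5 med|e| 1.27
foot crate xyz [-40.   -0.3  72.3] tcp crate [-91.8  -0.8 183.6] F crate [-3.8 -0.6  1.6] t 28.4
```

View pics/s8.png

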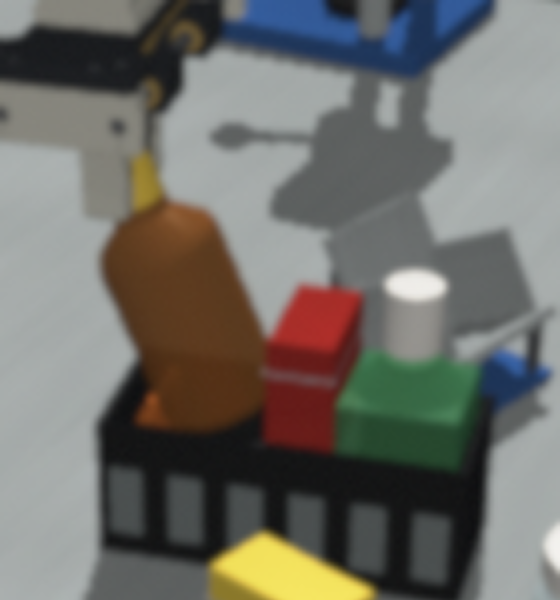

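step_arm --commands '[[[-1.6,0,0.3],0],[[-1.6,0,0.3],0],[[-1.6,0,0.3],0],[[-1.6,0,0.3],0],[[-1.6,0,0.4],0],[[-1.6,0,0.4],0],[[0,0,0],0]]'

```text
time_s: 29.42
tcp_pos: [0.5158, -0.0118, 0.1875]
eef_rot: [180.0, 0.0, -167.3]
contact_force: [-2.6, -0.8, 1.4]
gripper_width: 0.0294
```

```bash
python3 tilt.py
```

```text
n [1230, 0] tilt 0.293 gripAt 139.8 lat 0.5 med|e| 1.33
foot crate xyz [-41.8  -0.3  66.5] tcp crate [-82.2  -0.8 181.5] F crate [-2.7 -0.2  1.4] t 29.425
```

step_arm --commands '[[[-1.6,0,0.4],0],[[-1.6,0,0.4],0],[[-1.6,0,0.4],0],[[-1.6,0,0.4],0],[[-1.6,0,0.4],0],[[-1.6,0,0.5],0],[[-1.6,0,0.5],0],[[-1.6,0,0.5],0],[[0,0,0],0]]'

```text
time_s: 30.65
tcp_pos: [0.5281, -0.0091, 0.184]
eef_rot: [180.0, 0.0, -167.3]
contact_force: [-1.5, -0.6, 1.3]
gripper_width: 0.0299
```

```bash
python3 tilt.py
```

```text
n [1173, 0] tilt 0.189 gripAt 139.1 lat 0.6 med|e| 1.30
foot crate xyz [-43.5  -0.2  60.2] tcp crate [-69.5  -0.8 178. ] F crate [-1.6 -0.2  1.3] t 30.65
```

step_arm --commands '[[[-1.7,0,1.2],0],[[-1.7,0,1.2],0],[[-1.7,0,1.3],0],[[-1.7,0,1.3],0],[[-1.3,0,2],0],[[-1.3,0,2],0],[[0,0,0],0]]'

```text
time_s: 31.62
tcp_pos: [0.5372, -0.007, 0.1747]
eef_rot: [180.0, -0.0, -167.3]
contact_force: [-0.3, -0.2, -1.7]
gripper_width: 0.0297
```

```bash
python3 tilt.py
```

```text
n [1042, 0] tilt 0.109 gripAt 140.1 lat 0.5 med|e| 1.31
foot crate xyz [-45.   -0.3  48.3] tcp crate [-60.3  -0.8 168.7] F crate [-0.3 -0.1 -1.7] t 31.625
```

step_arm --commands '[[[-1.2,0,2],0],[[-1.2,0,2],0],[[-1,0,2.5],0],[[-1,0,3],0],[[-0.8,0,3],0],[[-0.8,0,3],0],[[0,0,0],0]]'

```text
time_s: 32.6
tcp_pos: [0.5429, -0.0057, 0.159]
eef_rot: [180.0, -0.0, -167.3]
contact_force: [-0.3, 0.3, -3.1]
gripper_width: 0.0297
```

```bash
python3 tilt.py
```

```text
n [895, 0] tilt 0.058 gripAt 139.5 lat 0.6 med|e| 1.23
foot crate xyz [-46.3  -0.2  32.6] tcp crate [-54.4  -0.8 153. ] F crate [-0.2  0.4 -3.1] t 32.6
```

step_arm --commands '[[[-0.8,0,3],0],[[-0.8,0,3],0],[[-0.8,0,3],0],[[-0.8,0,3],0],[[-0.8,0,3],0],[[-0.8,0,3],0],[[-0.5,0,3],0],[[-0.5,0,3],0],[[0,0,0],0]]'

```text
time_s: 33.83
tcp_pos: [0.5485, -0.0045, 0.1351]
eef_rot: [180.0, -0.0, -167.3]
contact_force: [1.6, -0.5, -3.0]
gripper_width: 0.0293
```

```bash
python3 tilt.py;python3 - <<'E'
from h import *
c=cap("scene"); cv2.imwrite("pics/s9.png",cv2.resize(c["img"][120:280,290:430,::-1],None,fx=4,fy=4,interpolation=cv2.INTER_CUBIC)[:600])
E
```

```text
n [596, 0] tilt 0.006 gripAt 139.0 lat 0.6 med|e| 1.29
foot crate xyz [-47.9  -0.1   8.9] tcp crate [-48.7  -0.8 129.1] F crate [ 1.5 -0.8 -3. ] t 33.825
```

View pics/s9.png

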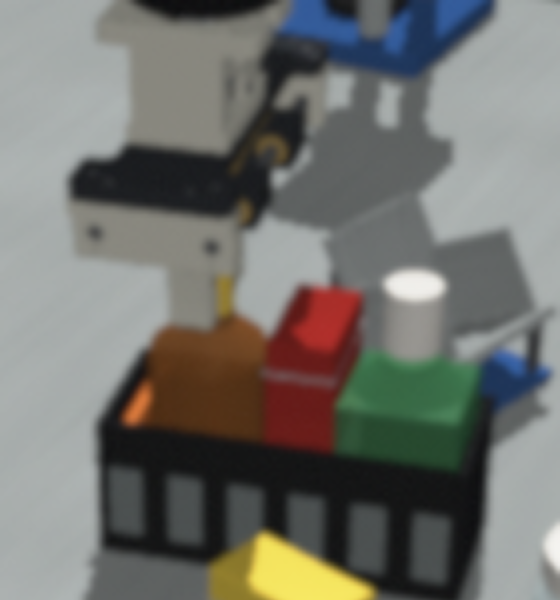

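step_arm --commands '[[[-1.5,0,0],0],[[-1.5,0,0],0],[[-1.5,0,1],0],[[-1,0,2],0],[[0,0,2],0],[[0,0,0],0]]'

```text
time_s: 34.72
tcp_pos: [0.5543, -0.0032, 0.1306]
eef_rot: [-180.0, 0.0, -167.3]
contact_force: [0.4, -0.1, -0.4]
gripper_width: 0.0294
```

```bash
python3 tilt.py
```

```text
n [542, 0] tilt -0.043 gripAt 139.3 lat 0.6 med|e| 1.54
foot crate xyz [-48.7  -0.2   4.3] tcp crate [-42.7  -0.8 124.6] F crate [ 0.4 -0.2 -0.4] t 34.725
```

```bash
python3 - <<'E'
from h import *
c=cap("scene"); cv2.imwrite("pics/s10.png",cv2.resize(c["img"][160:280,300:430,::-1],None,fx=5,fy=5,interpolation=cv2.INTER_CUBIC)[:600])
W=cloud(c)
a=np.radians(12.7);ax=np.array([np.cos(a),np.sin(a),0]);n=np.array([-np.sin(a),np.cos(a),0])
D=W*1000-[595.8,7,6]; A=D@ax;L=D@n;Z=D[...,2]
def st(nm,m): print(nm,m.sum(),np.round([np.percentile(x[m],[2,50,98]) for x in(A,L,Z)],1).tolist())
near=(abs(A)<95)&(abs(L)<40)
st("tin top",near&hmask(c,170,8)&(Z>126)&(Z<134))
st("board top",near&hmask(c,5,18,150,100)&(Z>60)&(Z<75)&(A<-66))
st("green shoulder",near&hmask(c,45,85,80,30)&(Z>90)&(Z<100))
E
```

```text
tin top 283 [[-7.2, 9.7, 24.6], [-33.9, -6.6, 28.5], [126.5, 130.1, 132.3]]
board top 40 [[-85.1, -80.4, -77.0], [-29.6, -12.1, 12.6], [63.7, 69.9, 73.2]]
green shoulder 276 [[28.3, 66.4, 88.7], [-35.5, -27.7, 27.0], [90.3, 97.2, 99.8]]
```

View pics/s10.png

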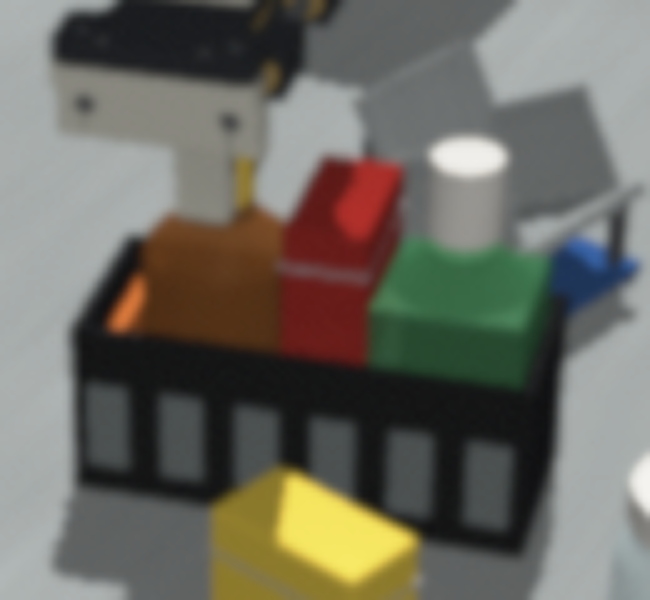

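step_arm --commands '[[[0,0,1],0],[[0,0,1],0],[[0,0,0],0]]'

```text
time_s: 35.25
tcp_pos: [0.5541, -0.0032, 0.1287]
eef_rot: [180.0, 0.0, -167.3]
contact_force: [1.9, 0.5, -0.1]
gripper_width: 0.0298
```

step_arm --commands '[[[0,0,1],0],[[0,0,0],0],[[0,0,0],0]]'

```text
time_s: 35.62
tcp_pos: [0.5545, -0.0032, 0.1281]
eef_rot: [-180.0, 0.1, -167.3]
contact_force: [1.1, 0.4, 4.4]
gripper_width: 0.0294
```

```bash
python3 tilt.py
```

```text
n [517, 2] tilt -0.045 gripAt 139.8 lat 0.4 med|e| 1.48
foot crate xyz [-48.8  -0.4   1.2] tcp crate [-42.5  -0.8 122.1] F crate [1.2 0.1 4.4] t 35.625
```

step_arm --commands '[[[0,0,0],0],[[0,0,0],0],[[0,0,0],0],[[0,0,0],0]]' --gripper 0.4

```text
time_s: 36.22
tcp_pos: [0.5537, -0.0033, 0.1274]
eef_rot: [180.0, -0.0, -167.3]
contact_force: [0.7, 0.5, 0.3]
gripper_width: 0.0524
```

step_arm --commands '[[[0,0,-10],0],[[0,0,-30],0],[[0,0,-45],0],[[0,0,-45],0],[[0,0,0],0]]'

```text
time_s: 36.85
tcp_pos: [0.556, -0.003, 0.2626]
eef_rot: [-180.0, 0.5, -167.3]
contact_force: [0.5, 0.1, -0.9]
gripper_width: 0.0525
```

```bash
python3 - <<'E'
from h import *
print(r.get_state()["contact_force"])
c=cap("wrist","w11.png")
c=cap("scene"); cv2.imwrite("pics/s11.png",cv2.resize(c["img"][160:280,300:430,::-1],None,fx=5,fy=5,interpolation=cv2.INTER_CUBIC)[:600])
E
```

```text
[ 0.45308888  0.0518302  -0.85862447]
```

View pics/s11.png

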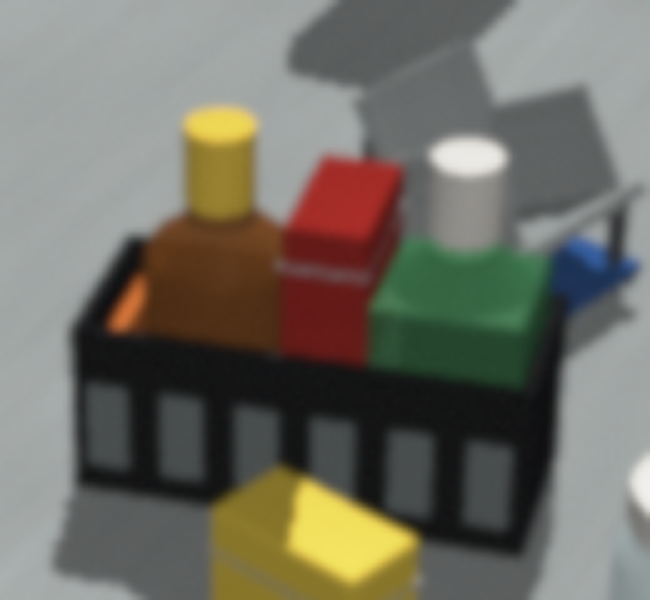

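View pics/w11.png

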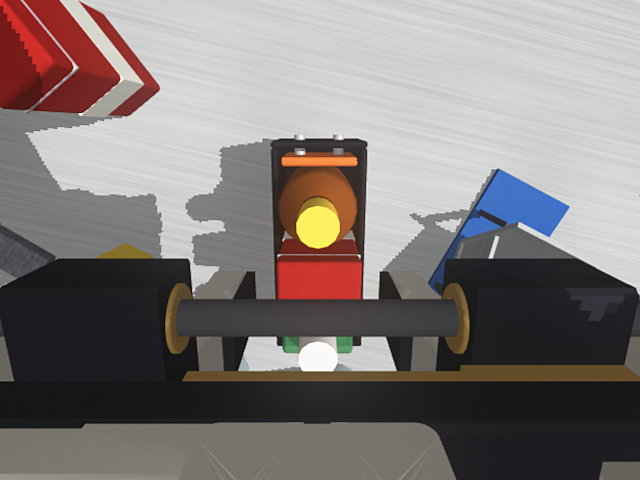

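All three stand in a row: amber cap at (318,227), tin at (319,280), green cap at (318,357), with the board pressed back. I'll move the arm clear and check heights and tilt with the top camera.

step_arm --commands '[[[0,-20,-10],0],[[0,-45,-10],0],[[0,-45,-10],0],[[0,-45,0],0],[[0,-45,0],0],[[0,-45,0],0],[[0,-20,0],0],[[0,0,0],0],[[0,0,0],0]]'

```text
time_s: 38.08
tcp_pos: [0.6119, -0.2611, 0.2872]
eef_rot: [180.0, -0.0, -167.3]
contact_force: [0.6, 0.2, 0.7]
gripper_width: 0.0524
```

```bash
python3 - <<'E'
from h import *
a=np.radians(12.7);ax=np.array([np.cos(a),np.sin(a),0]);n=np.array([-np.sin(a),np.cos(a),0])
for nm in["top","scene"]:
    c=cap(nm,f"{nm}12.png");W=cloud(c)
    D=W*1000-[595.8,7,6]; A=D@ax;L=D@n;Z=D[...,2];near=(abs(A)<95)&(abs(L)<40)
    def st(k,m):
        m=cv2.erode(m.astype(np.uint8),np.ones((3,3)))>0
        if m.sum()<5: print(nm,k,m.sum());return
        G=np.c_[A[m],L[m],np.ones(m.sum())];sl=np.linalg.lstsq(G,Z[m],rcond=None)[0]
        print(nm,k,m.sum(),[np.round(np.percentile(x[m],[2,50,98]),1).tolist() for x in(A,L,Z)],"slope",sl[:2].round(3))
    st("amber cap",near&hmask(c,22,34,130,100)&(Z>150))
    st("tin",near&hmask(c,170,8)&(Z>126)&(Z<136))
    st("green cap",near&(c["hsv"][...,1]<60)&(Z>150)&(A>30))
    m=near&hmask(c,5,18,150,120)&(Z>64)&(Z<75)&(A<-66);print("board",m.sum(),np.percentile(A[m],[2,50,98]).round(1))
print(r.get_state()["time_s"])
E
```

```text
top amber cap 0
top tin 0
top green cap 0Traceback (most recent call last):
  File "<stdin>", line 14, in <module>
    return _quantile_unchecked(
        a, q, axis, out, overwrite_input, method, keepdims, weights)
    return _ureduce(a,
                    func=_quantile_ureduce_func,
    ...<5 lines>...
                    overwrite_input=overwrite_input,
                    method=method)
    r = func(a, **kwargs)
    result = _quantile(arr,
                       quantiles=q,
    ...<2 lines>...
                       out=out,
                       weights=wgt)
    slices_having_nans = np.isnan(arr[-1, ...])
                                  ~~~^^^^^^^^^
IndexError: index -1 is out of bounds for axis 0 with size 0
```

View pics/top12.png

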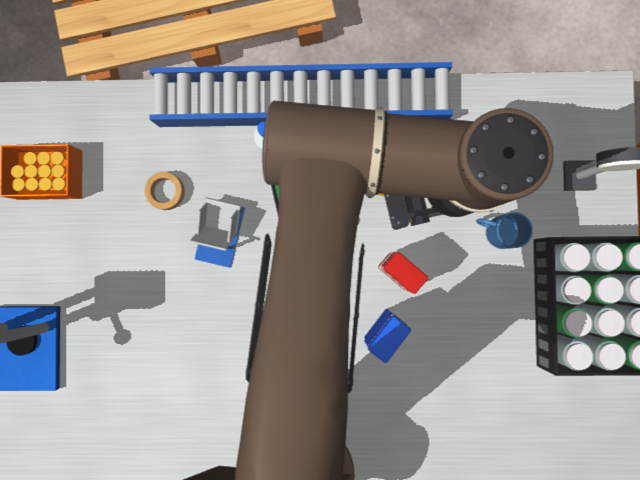

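step_arm --commands '[[[20,-12,0],0],[[35,-22,0],0],[[35,-22,0],0],[[35,-22,0],0],[[35,-22,0],0],[[35,-22,0],0],[[35,-22,0],0],[[35,-22,0],0],[[35,-22,0],0],[[20,-12,0],0],[[0,0,0],0]]'

```text
time_s: 39.5
tcp_pos: [0.3422, -0.5277, 0.288]
eef_rot: [-180.0, 0.0, -167.4]
contact_force: [0.2, 0.1, -0.7]
gripper_width: 0.0523
```

```bash
python3 - <<'E'
from h import *
a=np.radians(12.7);ax=np.array([np.cos(a),np.sin(a),0]);n=np.array([-np.sin(a),np.cos(a),0])
for nm in["top","scene"]:
    c=cap(nm,f"{nm}13.png");W=cloud(c)
    D=W*1000-[595.8,7,6]; A=D@ax;L=D@n;Z=D[...,2];near=(abs(A)<95)&(abs(L)<40)
    def st(k,m):
        m=cv2.erode(m.astype(np.uint8),np.ones((3,3)))>0
        if m.sum()<5: print(nm,k,m.sum());return
        G=np.c_[A[m],L[m],np.ones(m.sum())];sl=np.linalg.lstsq(G,Z[m],rcond=None)[0]
        print(nm,k,m.sum(),[np.round(np.percentile(x[m],[2,50,98]),1).tolist() for x in(A,L,Z)],"slope",sl[:2].round(3))
    st("amber cap",near&hmask(c,22,34,130,100)&(Z>150))
    st("tin",near&hmask(c,170,8)&(Z>126)&(Z<136))
    st("green cap",near&(c["hsv"][...,1]<60)&(Z>150)&(A>30))
    m=near&hmask(c,5,18,150,120)&(Z>64)&(Z<75)&(A<-66);print("board",m.sum(),np.percentile(A[m],[2,50,98]).round(1) if m.sum() else 0)
print(r.get_state()["time_s"])
E
```

```text
top amber cap 71 [[-53.1, -41.4, -31.9], [-10.7, -1.5, 9.3], [151.6, 155.0, 158.2]] slope [ 0.011 -0.036]
top tin 289 [[-5.6, 8.7, 22.9], [-28.5, 2.1, 29.6], [126.2, 130.3, 134.7]] slope [ 0.026 -0.003]
top green cap 83 [[47.8, 60.2, 70.4], [-9.9, 0.7, 10.2], [151.2, 155.1, 159.1]] slope [-0.048  0.067]
board 94 [-82.7 -79.1 -75.4]
scene amber cap 54 [[-51.6, -42.6, -32.7], [-16.1, -5.3, 7.2], [152.1, 155.2, 157.2]] slope [-0.013  0.001]
scene tin 209 [[-5.0, 9.6, 22.7], [-31.4, -4.5, 25.1], [128.0, 130.2, 132.0]] slope [-0.007 -0.001]
scene green cap 66 [[46.0, 56.3, 69.6], [-16.8, -6.2, 6.3], [152.6, 155.1, 157.0]] slope [ 0.004 -0.003]
board 35 [-85.  -81.1 -75.9]
39.6
```

View pics/top13.png

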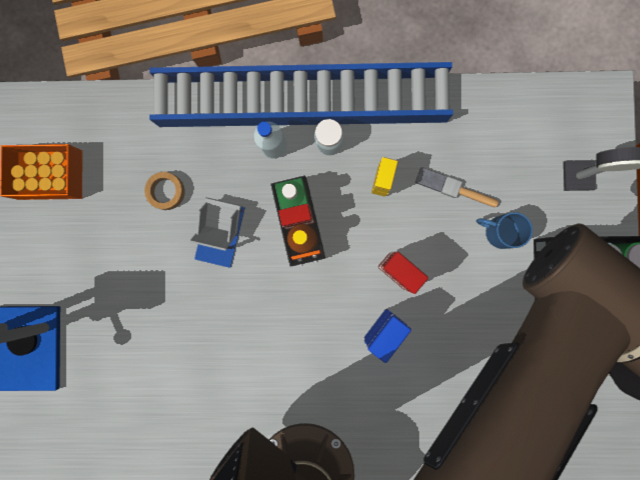

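```bash
python3 -c "
from plant import close_job
print(close_job())"
```

```text
the job is handed in; nothing more can be done
None
```

The crate is packed and the job is handed in at 39.6 s of the 72 s allowed. All three items stand upright on the crate floor, the robot is clear and touching nothing, and no verdict was reported.

**What I did:**
- **Green bottle:** I lifted it a few millimetres by its neck, moved it to the +x wall and set it down.
- **Cap tin:** I placed the small red tin next to the green bottle.
- **Amber bottle:** I drew it out of the cradle along its axis and lowered it, still leaning, between the tin and the board. I then turned it upright so it pressed the board back, and let go only once it rested on the floor.

**Last checks:**

| Item | Top above crate floor | Should be | Position along the row (x) |
|---|---|---|---|
| Amber bottle | 155.0 mm | 155 mm | -41 mm |
| Cap tin | 130.3 mm | 130 mm | +9 mm |
| Green bottle | 155.1 mm | 155 mm | +60 mm |

- **Upright:** The tops look level. The scene view showed slopes of at most 0.013. The top view was noisier (up to 0.067 on the green cap).
- **Board:** It is pressed back about 7 mm, which matches the row length.
- **Forces:** The tool force readings I saw stayed below about 7 N.
- **Bystanders:** In the last top view they are where they were at the start.

**Disagreements:** While the amber bottle was mostly hidden in the crate, the tilt fit gave about -0.045 rad with its foot about 6 mm too far towards the board. The clear views after release showed it upright and in place, so I put that down to too little of the bottle being visible. The wrist camera also read about 1 mm off sideways, which I corrected for.

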